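Find the loose bolt of a checking fixture and hold its cap open

ROBOT

A 7-joint arm with a two-finger parallel gripper is mounted at the origin on the work surface. World frame = base frame: x ahead of the robot, y to its left, z up, the work surface at z = 0. Lengths are in m, angles in rad, forces in N, time in s.
With the tool pointing down it reaches from about 0.425 to 0.95 m from the base axis. Payload 16.7 kg.
Tool frame: the origin (TCP) lies at the very end of the fingers, on their centre line; the grasp point (between the pads) lies arm.tcp_to_grasp behind it (arm.tcp_to_grasp is the distance from the TCP to the grasp point, in m); z points along the fingers, y is the line along which they close (so a half turn about z gives the same grasp; the last joint's range is limited). The gripper opens to 94 mm and grips with 3 to 60 N. Pads are 16 mm wide; open, the fingers measure 119 mm over their backs; the gripper's body (75 mm by 177 mm) begins 78 mm behind the grasp point.
Start: joints at [-1.29, 0.426, 0.074, 1.606, -0.034, 1.111, -0.067], TCP at [0.281, 0.614, 0.184] pointing down, gripper open.
Joint ranges: [-2.85, 2.85], [-0.5, 2.14], [-1.23, 1.37], [0.21, 2.46], [-1.02, 4.16], [0.16, 2.05], [-2.73, 2.73]. Speed limits (rad/s): [1.89, 1.89, 2.39, 2.39, 3.01, 3.01, 3.01].

INTERFACE

Orientations are given as a unit quaternion [w, x, y, z].
In Python, from rig import arm gives the robot as it stands. The module is installed in compiled form; this text tells all that it offers.
- The arm moves only by the tool step_arm, never from a script. Its argument "increments" is a list of rows, each a list of 3 entries, a list of its own where there are three numbers: the opening, from -1 (shut) to 1 (fully open), then the shift along the world's x, y, z in units of 0.15 m (1.0 is 0.15 m), then the turn, a rotation vector about the world's x, y, z in units of 180 degrees (1.0 is 180 degrees). In form: [[claw, [dx, dy, dz], [ax, ay, az]], ...]. A call has 1 to 20 rows; each row is the pose to reach, as a shift and turn from the pose commanded when the call began, turning the shorter way round; what a row does not reach only later rows make up. A row lasts 1/12 s, in which the tool goes at most 41.7 mm and 7.16 degrees, less where a joint would pass 70% of its speed; a pose out of reach is approached as far as the arm can. A call with a number of a shift or a turn outside -1 to 1 is refused whole. A call with a gripper value outside its range is refused whole. The fingers move at their own pace and stop on an object; "force" is the grip in N (left out, the last holds). Time passes only in rows, so rows that repeat a pose let the fingers close. It gives the time, the measured TCP pose, the force, the opening and the grip force at its end, in the units of the state.
- arm.state(): the state, without advancing time (a new reading comes with each control period).
- arm.capture(name): name is "side" or "top" or "wrist"; returns (picture, depth): 420x560x3 uint8, red, green, blue; 420x560 float32, m along the optical axis (not along the pixel's ray), 0 where there is no reading.
- arm.camera_model(name): a dict with "intrinsics" (3x3 intrinsics, pixels), "D" ([k1, k2, p1, p2, k3] as OpenCV has them; the pictures are not rectified), "camera_from_world" (4x4, takes a point from world to camera coordinates). Camera axes: x right, y down, z forward; pixel columns grow to the right and rows downward; lengths in m; the calibration is good to about 2 mm. A picture is of the moment at which its call begins: read the wrist's pose just before it. camera_model takes no time and is no camera call; for the wrist camera it gives the pose at the moment of the call.
- arm.finish_job(): hands the job in; it is judged then, once.
The state is a dict: "time": time; "joints": joint angles; "qd": joint speeds; "joint_efforts": joint torques, N m; "position": TCP position; "ee_rot": TCP orientation; "force": force on the tool from outside, world axes, zero at the start; "moment": the same for the moment, N m; "opening": finger opening in m; "finger_force": force on a finger pad.
Only numpy, scipy, OpenCV 4.12 (cv2) and the standard library are available. Lean on these libraries where they do the work, as an engineer would, in place of code of your own. Each camera call takes 0.05 s, during which the arm holds its last target. There are 200 camera calls.

TASK

One of the three bolts of the checking fixture has worked loose. First push the sprung plunger on the small valve block all the way down to dump the clamp air, then tap the bolt heads from above to find the one that sinks; lift the hinged cap behind that bolt to about 55 degrees, so that a colleague can reach the nut, and finish while holding it there with the gripper. Keep the other two caps shut, do not lift a cap before its bolt has been found loose, and leave the V-block, the master cylinder and the tray where they stand.

Things in the scene. Friction and masses are not known exactly. Their poses are not given: they have to be found in the camera images.
- fixture: the checking fixture, fixed to the bench: a grey cast block 360 mm long along its y; its origin is on the bench under its middle, its x points away from the robot (yaw within 0.25 rad), z up. Three stations lie side by side at y = +115 (1), 0 (2) and -115 mm (3). Each has a hexagon bolt at x = -50 mm and, behind it, a hinged dark steel cap with a bright grip bar over a nut pocket. The bolt strip's top face is 54 mm high, the closed caps' top faces 55 mm.
- plunger (a joint): travel of the valve's sprung plunger: 0 up at rest, 0.014 m fully down; the spring needs about 2 N to start and 8 N at the end, and it springs back when let go
- plunger_top (a point): centre of the top of the plunger's round steel head (30 mm across), 72 mm above the bench at rest; it is pressed straight down. It stands on a square aluminium valve block (62 x 62 x 40 mm), fixed to the bench to the left or right of the fixture.
- bolt_1_top (a point): centre of the flat top of bolt 1's steel hexagon head (22 mm across flats, 72 mm above the bench at the start, 18 mm proud of the strip)
- bolt_1 (a joint): how far bolt 1 has sunk, m: 0 at the start. Exactly one of the three bolts is loose, a different one each time: pressed down with about 3 N it sinks 9 mm to a stop and stays down. A tight bolt gives less than 2 mm under a tap. They look alike.
- cap_1_bar (a point): centre of the grip bar of cap 1: a round bar 14 mm thick and 26 mm long, parallel to the fixture's y, on a short upright stem near the cap's front edge; 85 mm above the bench, 30 mm above the cap's top face, 72 mm in front of the hinge line and 35 mm above it when shut
- cap_1_hinge (a point): point on the hinge line of cap 1, at the cap's far edge, 50 mm above the bench, half-way along; the line is parallel to the fixture's y. Cap plate 80 mm (fore-aft) x 88 x 5 mm, about 0.2 kg
- cap_1 (a joint): opening of cap 1, rad: 0 shut (level), grows as the front edge swings up and back away from the robot, stop at 1.45; it falls shut when let go at any opening up to 1.3
- bolt_2_top (a point): centre of the flat top of bolt 2's steel hexagon head (22 mm across flats, 72 mm above the bench at the start, 18 mm proud of the strip)
- bolt_2 (a joint): how far bolt 2 has sunk, m: 0 at the start. Exactly one of the three bolts is loose, a different one each time: pressed down with about 3 N it sinks 9 mm to a stop and stays down. A tight bolt gives less than 2 mm under a tap. They look alike.
- cap_2_bar (a point): centre of the grip bar of cap 2: a round bar 14 mm thick and 26 mm long, parallel to the fixture's y, on a short upright stem near the cap's front edge; 85 mm above the bench, 30 mm above the cap's top face, 72 mm in front of the hinge line and 35 mm above it when shut
- cap_2_hinge (a point): point on the hinge line of cap 2, at the cap's far edge, 50 mm above the bench, half-way along; the line is parallel to the fixture's y. Cap plate 80 mm (fore-aft) x 88 x 5 mm, about 0.2 kg
- cap_2 (a joint): opening of cap 2, rad: 0 shut (level), grows as the front edge swings up and back away from the robot, stop at 1.45; it falls shut when let go at any opening up to 1.3
- bolt_3_top (a point): centre of the flat top of bolt 3's steel hexagon head (22 mm across flats, 72 mm above the bench at the start, 18 mm proud of the strip)
- bolt_3 (a joint): how far bolt 3 has sunk, m: 0 at the start. Exactly one of the three bolts is loose, a different one each time: pressed down with about 3 N it sinks 9 mm to a stop and stays down. A tight bolt gives less than 2 mm under a tap. They look alike.
- cap_3_bar (a point): centre of the grip bar of cap 3: a round bar 14 mm thick and 26 mm long, parallel to the fixture's y, on a short upright stem near the cap's front edge; 85 mm above the bench, 30 mm above the cap's top face, 72 mm in front of the hinge line and 35 mm above it when shut
- cap_3_hinge (a point): point on the hinge line of cap 3, at the cap's far edge, 50 mm above the bench, half-way along; the line is parallel to the fixture's y. Cap plate 80 mm (fore-aft) x 88 x 5 mm, about 0.2 kg
- cap_3 (a joint): opening of cap 3, rad: 0 shut (level), grows as the front edge swings up and back away from the robot, stop at 1.45; it falls shut when let go at any opening up to 1.3
- vblock: bystander: loose steel V-block, 70 x 60 x 60 mm, origin at the centre of its underside; on the other side of the fixture from the valve
- master: bystander: loose steel master cylinder, 60 mm across, 105 mm tall, beyond the fixture; origin at the centre of its underside
- tray: bystander: loose shallow wooden tray, 80 x 140 x 35 mm, beyond the fixture; origin at the centre of its underside
Mind the look-alikes: they are no part of the job. Leave any blue, orange or yellow look-alike of the part that bears plunger alone.

How it is judged:
By the outcome, as a careful person would: the job done as asked, in the order asked, and still so for the second after the job is handed in, while the arm keeps its last pose, push and grip.
It also fails if it takes over 58 s, if anything falls off the work surface, if the arm or the gripper's body presses on something with over 40 N, if the wrist force passes 120 N, or if a joint passes its speed limit or range.

## Working session

There is one attempt and no reset: what is moved stays moved. The work goes in short steps, Python scripts to look and compute and a tool call to move; the robot and the scene stay as the last step left them, time stands still between calls to the robot, and variables do not carry over. Pictures are saved under pics/ and viewed, at most 10 in all, crops included, and the job is handed in when it is done.

Besides the shell and the picture viewer there is one more tool, called after "Call:" as a command line: name --argument value ..., lists and objects as JSON in quotes. step_arm: Moves the arm, as the interface text tells. Shifts and turns lie within -1 to 1; 1 stands for 0.15 m of shift or 180 degrees of turn. Its arguments: {"type":"object","properties":{"increments":{"type":"array","items":{"type":"array"}},"force":{"type":"number"}},"required":["increments"]}

```bash
mkdir -p pics; cat > h.py <<'E'
from rig import arm
import numpy as np, cv2
def snap(n,f):
    p,d=arm.capture(n); cv2.imwrite(f'pics/{f}.png',p[:,:,::-1]); np.save(f'pics/{f}.npy',d)
    m=arm.camera_model(n); np.savez(f'pics/{f}_m.npz',K=m['intrinsics'],D=m['D'],T=m['camera_from_world']); return p,d,m
def load(f):
    m=np.load(f'pics/{f}_m.npz'); return np.load(f'pics/{f}.npy'),m['K'],m['D'],m['T']
def w(f,u,v,z=None):
    """world point from depth, or by intersecting plane z"""
    d,K,D,T=load(f)
    n=cv2.undistortPoints(np.array([[[u,v]]],float),np.array(K),np.array(D))[0,0]
    R,t=T[:3,:3],T[:3,3]; c=-R.T@t; r=R.T@np.array([n[0],n[1],1])
    if z is None:
        q=d[int(v)-1:int(v)+2,int(u)-1:int(u)+2]; return c+r*np.median(q)
    return c+r*(z-c[2])/r[2]
E
python3 - <<'E'
from h import *
print(arm.state(), arm.tcp_to_grasp)
snap('top','top0'); snap('side','side0')
E
```

```text
{'time': 0.0, 'joints': array([-1.2904812 ,  0.42671124,  0.07387058,  1.60662953, -0.03411875,
        1.11082305, -0.06709626]), 'qd': array([-0.00049411,  0.0004967 ,  0.00171216, -0.00015852, -0.00036678,
       -0.00014407, -0.00023852]), 'joint_efforts': array([-4.64544009e-04, -9.35796404e+01,  3.66591498e+00, -4.54197013e+01,
       -4.88435815e-02,  1.98017503e-02,  7.73687725e-05]), 'position': array([0.28110845, 0.613142  , 0.18318014]), 'ee_rot': array([-9.71023481e-05,  2.13283882e-01,  9.76990049e-01, -6.48327833e-04]), 'force': array([-0.26002691,  1.12252542, -0.13635951]), 'moment': array([-0.00169451,  0.02633541,  0.02754561]), 'finger_force': 0.0, 'opening': 0.09424525930910077} 0.0188
```

View pics/top0.png

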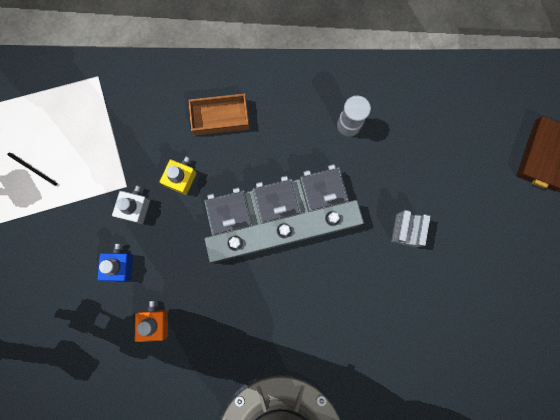

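View pics/side0.png

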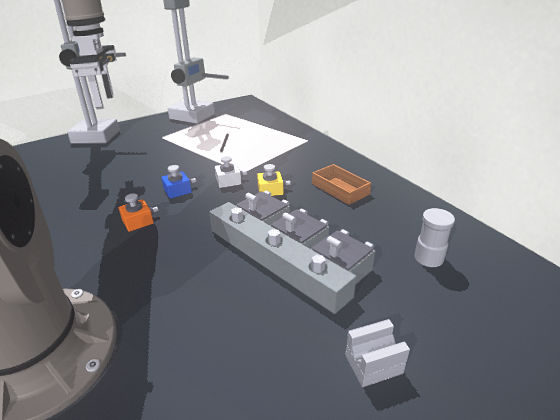

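Top view: the fixture is tilted, with bolts at about (235,243), (284,230) and (334,218). The plain aluminium valve is at (129,205), and there are yellow, blue and orange decoys. The V-block is on the right; the tray and master are beyond the fixture. I'll enlarge a crop to read pixels.

```bash
python3 - <<'E'
from h import *
p=cv2.imread('pics/top0.png')[150:270,100:370]
cv2.imwrite('pics/crop0.png',cv2.resize(p,None,fx=2.96,fy=2.96,interpolation=cv2.INTER_CUBIC))
for u,v in [(127,204),(235,243),(284,230),(334,218),(228,222),(279,209),(328,198),(230,210)]: print(u,v,w('top0',u,v).round(4))
E
```

```text
127 204 [0.5229 0.342  0.0722]
235 243 [0.4351 0.0994 0.0736]
284 230 [ 0.464  -0.0092  0.0731]
334 218 [ 0.4912 -0.1219  0.0721]
228 222 [0.4796 0.1137 0.0915]
279 209 [0.5083 0.0021 0.0922]
328 198 [ 0.533  -0.1065  0.0926]
230 210 [0.5121 0.114  0.0559]
```

View pics/crop0.png

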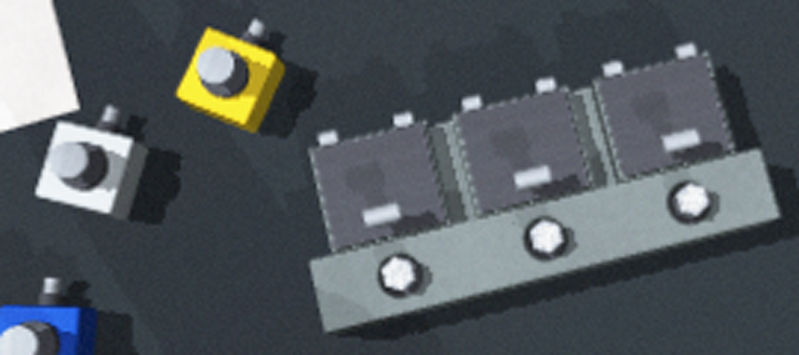

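The crop shows bolt heads at (399,274), (546,238), (691,201), bars at (382,213), (533,177), (682,140), and the aluminium plunger head at about (73,164).

```bash
python3 - <<'E'
from h import *
from scipy.optimize import least_squares
f=lambda u,v,z:w('top0',100+(u+.5)/2.96-.5,150+(v+.5)/2.96-.5,z)
B=[f(399,274,.072),f(546,238,.072),f(691,201,.072)]
G=[f(382,213,.092),f(533,177,.092),f(682,140,.092)]
print(np.round(B,4),np.round(G,4)); print('pl',f(73,164,.072))
ys=[.115,0,-.115]
def pt(q,x,y): c,s=np.cos(q[2]),np.sin(q[2]); return np.array([q[0]+c*x-s*y,q[1]+s*x+c*y])
def res(q): return np.concatenate([pt(q,-.05,y)-b[:2] for y,b in zip(ys,B)]+[pt(q,q[3],y)-g[:2] for y,g in zip(ys,G)])
r=least_squares(res,[.5,0,-.2,0]); print(r.x, np.round(r.fun*1000,1))
for y in ys: print('bolt',pt(r.x,-.05,y).round(4),'bar',pt(r.x,r.x[3],y).round(4),'hinge',pt(r.x,r.x[3]+.072,y).round(4))
np.save('fix.npy',r.x)
E
```

```text
[[ 0.4369  0.1008  0.072 ]
 [ 0.4639 -0.0095  0.072 ]
 [ 0.4922 -0.12    0.072 ]] [[ 4.803e-01  1.120e-01  9.200e-02]
 [ 5.073e-01  5.000e-04  9.200e-02]
 [ 5.355e-01 -1.113e-01  9.200e-02]]
pl [0.52048431 0.34778271 0.072     ]
[ 0.5129723   0.00210324  0.24284715 -0.00550332] [-0.1  0.9  0.5 -0.4 -0.1 -1.6 -0.4  0.4  0.3  0.3 -0.2  0.4]
bolt [0.4368 0.1017] bar [0.48   0.1124] hinge [0.5499 0.1297]
bolt [ 0.4644 -0.0099] bar [0.5076 0.0008] hinge [0.5775 0.0181]
bolt [ 0.4921 -0.1215] bar [ 0.5353 -0.1108] hinge [ 0.6052 -0.0935]
```

```bash
python3 - <<'E'
from h import *
P=np.array([[*w('top0',u,v)] for u in range(110,150) for v in range(190,225)])
s=P[(P[:,2]>.066)&(P[:,2]<.08)]; print(len(s),s.mean(0),(s.min(0)+s.max(0))/2,np.ptp(s,axis=0))
t=(np.r_[.5205,.346,.12]-arm.state()['position'])/.15; print(t)
E
```

```text
155 [0.5229716  0.35073774 0.07177955] [0.52323962 0.35205533 0.06990825] [0.02758324 0.03062306 0.00758101]
[ 1.59588808 -1.78161272 -0.42175431]
```

Call:
step_arm --increments '[[-1,[0.2,-0.2,0],[0,0,0.03]],[-1,[0.4,-0.43,0],[0,0,0.07]],[-1,[0.6,-0.64,0],[0,0,0.1]],[-1,[0.8,-0.85,0],[0,0,0.14]],[-1,[0.8,-0.87,0],[0,0,0.18]],[-1,[0.8,-0.87,0],[0,0,0.214]],[-1,[0.8,-0.87,0],[0,0,0.214]]]' --force 20

```text
time: 0.68
position: [0.4023, 0.4818, 0.1837]
ee_rot: [-0.0, -0.123, 0.992, -0.0]
force: [-0.7, 1.4, 0.0]
opening: 0.0508
finger_force: 0.0
```

Call:
step_arm --increments '[[-1,[0.2,-0.22,0],[0,0,0]],[-1,[0.4,-0.44,0],[0,0,0]],[-1,[0.6,-0.66,-0.1],[0,0,0]],[-1,[0.81,-0.89,-0.3],[0,0,0]],[-1,[0.81,-0.89,-0.42],[0,0,0]],[-1,[0.81,-0.89,-0.42],[0,0,0]],[-1,[0.81,-0.89,-0.42],[0,0,0]]]'

```text
time: 1.27
position: [0.5223, 0.3484, 0.119]
ee_rot: [-0.001, -0.118, 0.993, -0.001]
force: [-0.2, 1.8, 0.6]
opening: 0.0042
finger_force: 0.0
```

```bash
python3 - <<'E'
from h import *
s=arm.state(); print({k:np.round(s[k],4) for k in ('time','position','ee_rot','force','opening','joints')})
snap('wrist','wr1')
E
```

```text
{'time': np.float64(1.2667), 'position': array([0.5223, 0.3484, 0.119 ]), 'ee_rot': array([-1.400e-03, -1.184e-01,  9.930e-01, -9.000e-04]), 'force': array([-0.2386,  1.7515,  0.5528]), 'opening': np.float64(0.0042), 'joints': array([-0.7352,  0.4145,  0.0574,  1.7761, -0.0282,  0.9552,  1.1418])}
```

View pics/wr1.png

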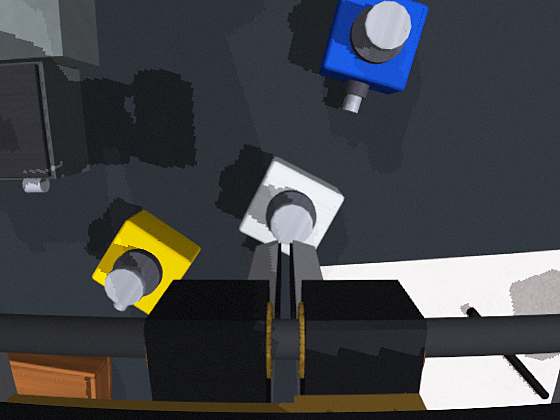

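The wrist view shows the aluminium plunger head centred near (292,222), just ahead of the closed fingers' tip at about (287,243).

```bash
python3 - <<'E'
from h import *
for u,v in [(292,221),(272,221),(313,221),(292,203)]: print(w('wr1',u,v).round(4),w('wr1',u,v,.072).round(4))
E
```

```text
[0.52   0.3551 0.0732] [0.5203 0.3552 0.072 ]
[0.5232 0.3419 0.073 ] [0.5235 0.342  0.072 ]
[0.5223 0.3723 0.0494] [0.5169 0.3692 0.072 ]
[0.5083 0.3523 0.0708] [0.5081 0.3522 0.072 ]
```

Call:
step_arm --increments '[[-1,[0,0.02,-0.15],[0,0,0]],[-1,[0,0.025,-0.28],[0,0,0]],[-1,[0,0.025,-0.33],[0,0,0]],[-1,[0,0.025,-0.36],[0,0,0]],[-1,[0,0.025,-0.39],[0,0,0]],[-1,[0,0.025,-0.41],[0,0,0]],[-1,[0,0.025,-0.41],[0,0,0]],[-1,[0,0.025,-0.41],[0,0,0]]]'

```text
time: 1.98
position: [0.523, 0.3536, 0.06]
ee_rot: [0.0, -0.121, 0.993, 0.0]
force: [0.0, 0.1, 0.0]
opening: 0.0003
finger_force: 0.0
```

```bash
python3 - <<'E'
from h import *
print(arm.state()['force'])
p,d,m=snap('side','s1')
cv2.imwrite('pics/s1c.png',cv2.resize(p[100:230,150:320,::-1],None,fx=4,fy=4,interpolation=cv2.INTER_CUBIC))
E
```

```text
[0.02536946 0.05927332 0.02091415]
```

View pics/s1c.png

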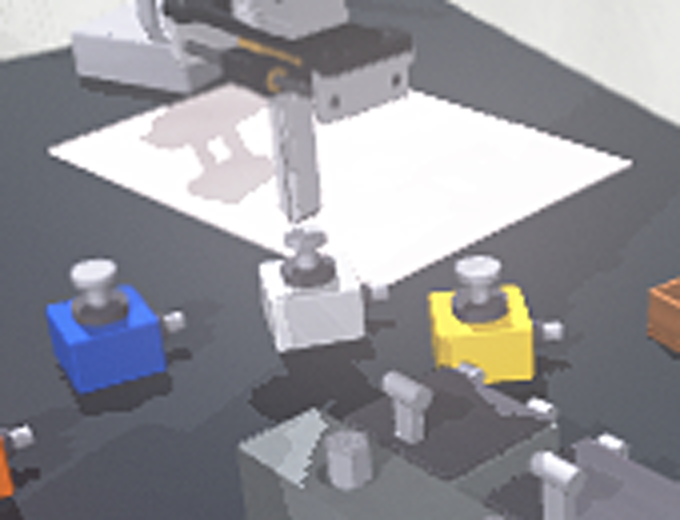

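```bash
python3 - <<'E'
from h import *
d,K,D,T=load('s1')
def pr(p): 
    r,_=cv2.Rodrigues(T[:3,:3]); return (cv2.projectPoints(np.array([p],float),r,T[:3,3],K,D)[0][0,0]-[150,100])*4
print('tip',pr([.523,.3536,.06]),'head',pr([.522,.352,.072]),'tip at .08',pr([.523,.3536,.08]))
print('fingerlow',w('s1',150+300/4,100+205/4),'head',w('s1',150+306/4,100+240/4))
from numpy import array
h=[w('s1',u,v) for u in range(215,235) for v in range(150,175)]
h=np.array(h); q=h[(h[:,2]>.045)&(h[:,2]<.1)]; print(q.round(3)[::6])
E
```

```text
tip [307.78720169 242.67296295] head [305.69136493 227.89668076] tip at .08 [304.94192584 215.9029709 ]
fingerlow [0.51620013 0.34299538 0.09391333] head [0.51709199 0.34120293 0.06871934]
[[0.509 0.36  0.093]
 [0.509 0.356 0.086]
 [0.507 0.361 0.045]
 [0.511 0.353 0.084]
 [0.507 0.349 0.068]
 [0.513 0.348 0.096]
 [0.516 0.361 0.073]
 [0.508 0.346 0.063]
 [0.514 0.344 0.098]
 [0.519 0.36  0.073]
 [0.51  0.343 0.064]
 [0.509 0.344 0.046]
 [0.523 0.364 0.073]
 [0.513 0.341 0.067]
 [0.513 0.347 0.046]
 [0.52  0.348 0.083]
 [0.516 0.342 0.069]
 [0.516 0.348 0.048]
 [0.522 0.343 0.09 ]
 [0.522 0.35  0.07 ]
 [0.52  0.347 0.054]
 [0.525 0.343 0.093]
 [0.522 0.341 0.071]
 [0.523 0.349 0.049]
 [0.528 0.345 0.088]
 [0.523 0.34  0.065]
 [0.523 0.343 0.045]
 [0.528 0.342 0.068]
 [0.528 0.348 0.048]
 [0.53  0.342 0.065]
 [0.533 0.346 0.047]]
```

```bash
python3 - <<'E'
from h import *
a=cv2.imread('pics/side0.png')[135:195,200:250]; b=cv2.imread('pics/s1.png')[135:195,200:250]
cv2.imwrite('pics/cmp.png',cv2.resize(np.hstack([a,b]),None,fx=8,fy=8,interpolation=cv2.INTER_CUBIC))
E
```

```text
(no output)
```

View pics/cmp.png

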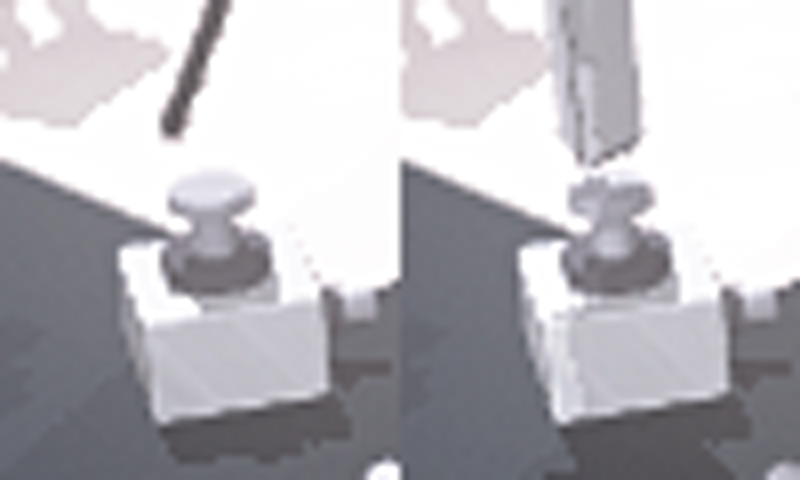

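The right half shows the plunger still up (head top at row ~190, as on the left), with the fingertip a few mm above it near (595,160). So the closed tip sits higher than the reported TCP. I'll go on down by force.

Call:
step_arm --increments '[[-1,[0,-0.01,-0.03],[0,0,0]],[-1,[0,-0.01,-0.06],[0,0,0]],[-1,[0,-0.01,-0.08],[0,0,0]],[-1,[0,-0.01,-0.08],[0,0,0]]]'

```text
time: 2.37
position: [0.523, 0.3517, 0.0469]
ee_rot: [0.0, -0.121, 0.993, -0.0]
force: [1.0, 0.4, 3.1]
opening: 0.0003
finger_force: 1.6
```

```bash
python3 - <<'E'
from h import *
s=arm.state();print(s['force'],s['position'])
P=np.array([w('s1',u,v) for u in range(219,232) for v in range(146,158)])
print(P.reshape(13,12,3)[2::2,4:].round(3))
E
```

```text
[0.97797664 0.40787969 3.06438541] [0.52301479 0.35169493 0.04691094]
[[[ 0.51   0.356  0.094]
  [ 0.51   0.357  0.091]
  [ 0.51   0.356  0.088]
  [ 0.509  0.356  0.086]
  [ 0.51   0.358  0.082]
  [ 0.567  0.513  0.002]
  [ 0.566  0.511 -0.   ]
  [ 0.561  0.498  0.003]]

 [[ 0.513  0.348  0.096]
  [ 0.512  0.348  0.094]
  [ 0.512  0.347  0.091]
  [ 0.512  0.347  0.088]
  [ 0.512  0.349  0.084]
  [ 0.512  0.35   0.081]
  [ 0.516  0.361  0.073]
  [ 0.515  0.36   0.071]]

 [[ 0.517  0.343  0.097]
  [ 0.516  0.343  0.094]
  [ 0.516  0.343  0.092]
  [ 0.515  0.342  0.089]
  [ 0.517  0.346  0.085]
  [ 0.523  0.364  0.073]
  [ 0.522  0.363  0.071]
  [ 0.519  0.356  0.071]]

 [[ 0.522  0.344  0.096]
  [ 0.522  0.342  0.093]
  [ 0.522  0.343  0.09 ]
  [ 0.521  0.343  0.088]
  [ 0.526  0.355  0.078]
  [ 0.529  0.364  0.071]
  [ 0.527  0.36   0.07 ]
  [ 0.525  0.356  0.07 ]]

 [[ 0.529  0.345  0.094]
  [ 0.528  0.345  0.091]
  [ 0.528  0.345  0.088]
  [ 0.595  0.513  0.002]
  [ 0.593  0.509  0.   ]
  [ 0.591  0.505 -0.001]
  [ 0.533  0.36   0.069]
  [ 0.53   0.353  0.07 ]]

 [[ 0.61   0.53   0.002]
  [ 0.608  0.526  0.   ]
  [ 0.605  0.519  0.   ]
  [ 0.602  0.513 -0.   ]
  [ 0.599  0.508 -0.001]
  [ 0.596  0.501 -0.001]
  [ 0.594  0.497 -0.002]
  [ 0.59   0.488 -0.001]]]
```

Call:
step_arm --increments '[[-1,[0,0,-0.03],[0,0,0]],[-1,[0,0,-0.06],[0,0,0]],[-1,[0,0,-0.07],[0,0,0]],[-1,[0,0,-0.07],[0,0,0]]]'

```text
time: 2.7
position: [0.5231, 0.3517, 0.0369]
ee_rot: [0.0, -0.121, 0.993, -0.0]
force: [1.5, -1.9, 7.4]
opening: 0.0003
finger_force: 3.6
```

Call:
step_arm --increments '[[-1,[0,0,-0.013],[0,0,0]],[-1,[0,0,-0.013],[0,0,0]]]'

```text
time: 2.87
position: [0.5233, 0.3519, 0.0364]
ee_rot: [0.0, -0.121, 0.993, 0.0]
force: [-6.4, -5.6, 25.4]
opening: 0.0004
finger_force: 12.8
```

Call:
step_arm --increments '[[-1,[0,0,0],[0,0,0]],[-1,[0,0,0],[0,0,0]],[-1,[0,0,0.2],[0,0,0]],[-1,[0,0,0.45],[0,0,0]],[-1,[-0.05,-0.15,0.55],[0,0,0]],[-1,[-0.12,-0.4,0.55],[0,0,0]],[-1,[-0.2,-0.65,0.55],[0,0,0]],[-1,[-0.3,-0.9,0.55],[0,0,0]],[-1,[-0.3,-0.9,0.55],[0,0,0]]]'

```text
time: 3.62
position: [0.4754, 0.2096, 0.1171]
ee_rot: [-0.001, -0.118, 0.993, -0.001]
force: [2.2, -0.0, -0.1]
opening: 0.0004
finger_force: 0.0
```

Call:
step_arm --increments '[[-1,[-0.06,-0.25,0],[0,0,0]],[-1,[-0.15,-0.5,0],[0,0,0]],[-1,[-0.28,-0.77,0],[0,0,0]],[-1,[-0.28,-0.77,0],[0,0,0]],[-1,[-0.28,-0.77,0],[0,0,0]]]'

```text
time: 4.03
position: [0.4349, 0.0993, 0.1175]
ee_rot: [-0.0, -0.119, 0.993, -0.0]
force: [0.3, -0.8, 0.3]
opening: 0.0005
finger_force: 0.0
```

```bash
python3 - <<'E'
from h import *
s=arm.state(); print({k:np.round(s[k],4) for k in ('time','position','ee_rot','force','opening','joints')})
snap('wrist','wr2')
E
```

```text
{'time': np.float64(4.0333), 'position': array([0.4349, 0.0993, 0.1175]), 'ee_rot': array([-1.000e-04, -1.193e-01,  9.929e-01, -0.000e+00]), 'force': array([ 0.274 , -0.769 ,  0.2544]), 'opening': np.float64(0.0005), 'joints': array([-0.4921,  0.1303,  0.1334,  2.174 , -0.0233,  0.8388,  1.4657])}
```

View pics/wr2.png

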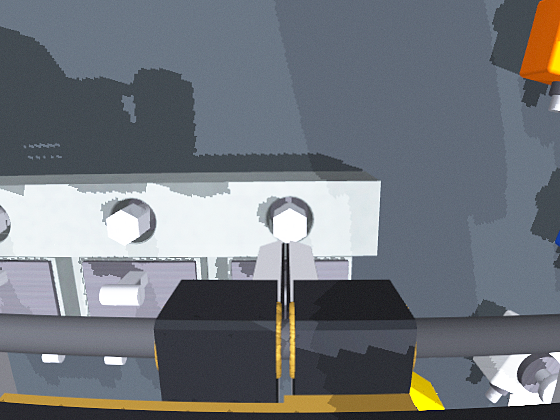

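Wrist view: the tool is aligned with the fixture. Bolt 1's head is centred at about (290,223), bolt 2 at (130,223), and the cap 2 bar at (121,294).

```bash
python3 - <<'E'
from h import *
for u,v in [(290,223),(130,223),(121,294)]: print(w('wr2',u,v).round(4),w('wr2',u,v,.072).round(4))
E
```

```text
[0.4349 0.1049 0.0721] [0.435  0.1049 0.072 ]
[ 0.4612 -0.0015  0.0722] [ 0.4613 -0.0016  0.072 ]
[0.5048 0.0058 0.0909] [ 0.516  -0.0008  0.072 ]
```

Call:
step_arm --increments '[[-1,[0.01,0.02,-0.2],[0,0,0]],[-1,[0.01,0.023,-0.38],[0,0,0]],[-1,[0.01,0.023,-0.43],[0,0,0]],[-1,[0.01,0.023,-0.445],[0,0,0]],[-1,[0.01,0.023,-0.455],[0,0,0]],[-1,[0.01,0.023,-0.455],[0,0,0]]]'

```text
time: 4.58
position: [0.4369, 0.106, 0.0503]
ee_rot: [-0.001, -0.122, 0.993, 0.0]
force: [-15.2, -1.0, 32.6]
opening: 0.0006
finger_force: 16.7
```

Call:
step_arm --increments '[[-1,[0,0,0.2],[0,0,0]],[-1,[0,0,0.35],[0,0,0]],[-1,[0.06,-0.24,0.35],[0,0,0]],[-1,[0.12,-0.48,0.35],[0,0,0]],[-1,[0.18,-0.725,0.3],[0,0,0]],[-1,[0.18,-0.725,0.1],[0,0,0]],[-1,[0.18,-0.725,0.05],[0,0,0]],[-1,[0.18,-0.725,0.04],[0,0,0]]]'

```text
time: 5.25
position: [0.4635, -0.0035, 0.0541]
ee_rot: [-0.002, -0.121, 0.993, -0.0]
force: [0.6, -0.1, -1.0]
opening: 0.0003
finger_force: 0.0
```

Call:
step_arm --increments '[[-1,[0,0,-0.015],[0,0,0]],[-1,[0,0,-0.03],[0,0,0]],[-1,[0,0,-0.037],[0,0,0]],[-1,[0,0,-0.037],[0,0,0]]]'

```text
time: 5.58
position: [0.465, -0.0029, 0.0506]
ee_rot: [0.001, -0.122, 0.993, 0.0]
force: [-2.0, 3.0, 6.8]
opening: 0.0006
finger_force: 3.6
```

Call:
step_arm --increments '[[-1,[0,0,-0.007],[0,0,0]],[-1,[0,0,-0.007],[0,0,0]]]'

```text
time: 5.75
position: [0.4652, -0.0028, 0.0504]
ee_rot: [0.001, -0.122, 0.993, 0.0]
force: [-7.3, 2.2, 27.9]
opening: 0.0008
finger_force: 13.9
```

Bolt 2 is tight (28 N, no sink). Next I'll tap bolt 3.

Call:
step_arm --increments '[[-1,[0,0,0.2],[0,0,0]],[-1,[0,0,0.35],[0,0,0]],[-1,[0.06,-0.24,0.35],[0,0,0]],[-1,[0.12,-0.48,0.35],[0,0,0]],[-1,[0.18,-0.745,0.3],[0,0,0]],[-1,[0.18,-0.745,0.1],[0,0,0]],[-1,[0.18,-0.745,0.06],[0,0,0]],[-1,[0.18,-0.745,0.045],[0,0,0]]]'

```text
time: 6.42
position: [0.4903, -0.1151, 0.0546]
ee_rot: [-0.001, -0.121, 0.993, 0.0]
force: [-0.1, -0.5, -0.8]
opening: 0.0006
finger_force: 0.0
```

Call:
step_arm --increments '[[-1,[0,0,-0.02],[0,0,0]],[-1,[0,0,-0.04],[0,0,0]],[-1,[0,0,-0.05],[0,0,0]],[-1,[0,0,-0.05],[0,0,0]]]'

```text
time: 6.75
position: [0.4917, -0.115, 0.0483]
ee_rot: [0.0, -0.122, 0.993, 0.0]
force: [-0.2, -0.3, 2.0]
opening: 0.0003
finger_force: 0.0
```

Bolt 3 is giving way (z 0.0483 at 2 N). I'll press it to its stop.

Call:
step_arm --increments '[[-1,[0,0,-0.02],[0,0,0]],[-1,[0,0,-0.035],[0,0,0]],[-1,[0,0,-0.045],[0,0,0]],[-1,[0,0,-0.05],[0,0,0]],[-1,[0,0,-0.05],[0,0,0]]]'

```text
time: 7.17
position: [0.492, -0.1155, 0.0416]
ee_rot: [0.001, -0.121, 0.993, 0.0]
force: [-7.8, 4.7, 31.8]
opening: 0.0003
finger_force: 16.1
```

Call:
step_arm --increments '[[-1,[0,0,0.25],[0,0,0]],[-1,[0,0,0.5],[0,0,0]],[0.1,[0.1,0.02,0.63],[0,0,0]],[0.1,[0.29,0.05,0.63],[0,0,0]],[0.1,[0.29,0.05,0.63],[0,0,0]],[0.1,[0.29,0.05,0.63],[0,0,0]],[0.1,[0.29,0.05,0.63],[0,0,0]],[0.1,[0.29,0.05,0.63],[0,0,0]],[0.1,[0.29,0.05,0.63],[0,0,0]]]'

```text
time: 7.92
position: [0.534, -0.1085, 0.1345]
ee_rot: [-0.0, -0.121, 0.993, 0.0]
force: [-0.5, -0.3, -0.4]
opening: 0.0434
finger_force: 0.0
```

```bash
python3 - <<'E'
from h import *
s=arm.state(); print({k:np.round(s[k],4) for k in ('time','position','ee_rot','force','opening','joints')})
a=snap('wrist','wr3')[0]; b=snap('side','s3')[0]
b=cv2.resize(b[150:300,220:400],(504,420),interpolation=cv2.INTER_CUBIC); a=a[140:420,180:380]
cv2.imwrite('pics/v3.png',np.hstack([cv2.resize(a,(296,420)),b])[:,:,::-1])
E
```

```text
{'time': np.float64(7.9167), 'position': array([ 0.534 , -0.1085,  0.1345]), 'ee_rot': array([-4.000e-04, -1.207e-01,  9.927e-01,  0.000e+00]), 'force': array([-0.4595, -0.2822, -0.3776]), 'opening': np.float64(0.0434), 'joints': array([-0.1659,  0.2735,  0.2948,  1.9622, -0.0986,  0.9203,  1.9912])}
```

View pics/v3.png

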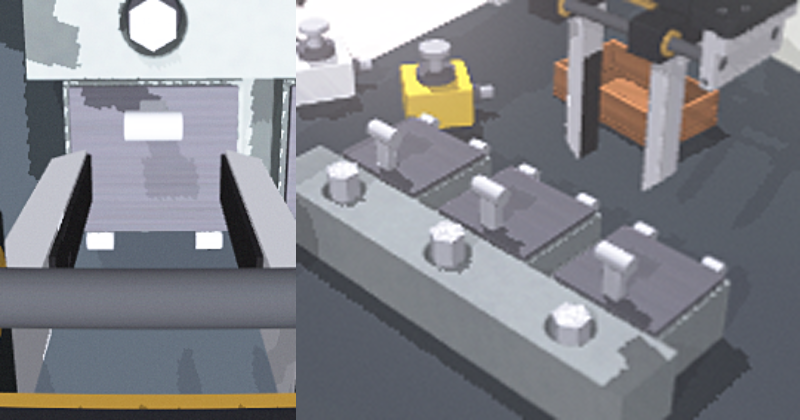

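Wrist (left): the bar is at crop (153,126), centred between the pads (91 and 222). Side (right): the open fingertips are at (578,157) and (650,188), well above bar 3 at (614,258).

```bash
python3 - <<'E'
from h import *
print('bar wrist',w('wr3',283.4,224),w('wr3',283.4,224,.092),'bar side',w('s3',220+(614-296)/2.8,150+253/2.8))
for x,y in [(578,150),(581,140),(650,180),(652,172),(645,184)]: print('tip',w('s3',220+(x-296)/2.8,150+y/2.8).round(4))
d,K,D,T=load('s3'); r,_=cv2.Rodrigues(T[:3,:3])
R=cv2.Rodrigues
for yy in(-.022,.022):
  for z in (.1345,.156):
    c=np.array([.534,-.1085,z])+yy*np.array([-.24,.97,0]); q=cv2.projectPoints(c[None],r,T[:3,3],K,D)[0][0,0]; print(yy,z,(q-[220,150])*2.8+[296,0])
E
```

```text
bar wrist [ 0.53439301 -0.10892953  0.09136626] [ 0.53422246 -0.1089687   0.092     ] bar side [ 0.53114524 -0.11056516  0.08832885]
tip [ 0.5174 -0.0855  0.1593]
tip [ 0.5188 -0.0864  0.1666]
tip [ 0.5319 -0.1391  0.1618]
tip [ 0.5303 -0.1421  0.1698]
tip [ 0.5301 -0.1369  0.1582]
-0.022 0.1345 [647.07530144 205.80733016]
-0.022 0.156 [649.41582108 177.01543749]
0.022 0.1345 [592.59176211 178.51657633]
0.022 0.156 [593.90879288 150.32487606]
```

Call:
step_arm --increments '[[0.1,[0.003,0,-0.2],[0,0,0]],[0.1,[0.003,0,-0.4],[0,0,0]],[0.1,[0.003,0,-0.5],[0,0,0]],[0.1,[0.003,0,-0.56],[0,0,0]],[0.1,[0.003,0,-0.58],[0,0,0]],[0.1,[0.003,0,-0.58],[0,0,0]]]'

```text
time: 8.52
position: [0.5351, -0.1084, 0.0477]
ee_rot: [-0.0, -0.121, 0.993, -0.0]
force: [-0.1, 0.4, 0.7]
opening: 0.0516
finger_force: 0.0
```

Call:
step_arm --increments '[[-1,[0,0,0],[0,0,0]],[-1,[0,0,0],[0,0,0]],[-1,[0,0,0],[0,0,0]],[-1,[0,0,0],[0,0,0]],[-1,[0,0,0],[0,0,0]],[-1,[0,0,0],[0,0,0]],[-1,[0,0,0],[0,0,0]],[-1,[0,0,0],[0,0,0]]]' --force 15

```text
time: 9.18
position: [0.5359, -0.1093, 0.0485]
ee_rot: [0.001, -0.121, 0.993, -0.001]
force: [1.1, -5.4, 2.5]
opening: 0.0256
finger_force: 15.0
```

```bash
python3 - <<'E'
from h import *
s=arm.state(); print({k:np.round(s[k],4) for k in ('time','position','ee_rot','force','opening','finger_force','joints')})
b=snap('side','s4')[0]
cv2.imwrite('pics/v4.png',cv2.resize(b[180:300,260:400],None,fx=5,fy=5,interpolation=cv2.INTER_CUBIC)[:,:,::-1])
E
```

```text
{'time': np.float64(9.1833), 'position': array([ 0.5359, -0.1093,  0.0485]), 'ee_rot': array([ 8.000e-04, -1.206e-01,  9.927e-01, -6.000e-04]), 'force': array([ 1.098 , -5.3727,  2.5493]), 'opening': np.float64(0.0256), 'finger_force': np.float64(15.0002), 'joints': array([-0.1358,  0.3938,  0.268 ,  2.0254, -0.1502,  0.7389,  2.0363])}
```

View pics/v4.png

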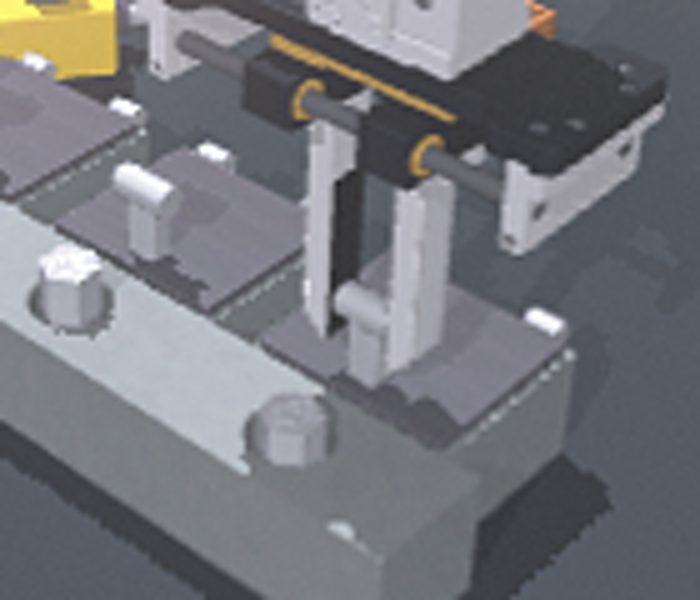

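The fingers straddle the bar 3 ends at about (365,305) and grip it at 25.6 mm. Now I'll swing the cap along its arc.

Call:
step_arm --increments '[[-1,[0,0,0],[0,0,0]],[-1,[0.021,0.005,0.041],[0,0,0]],[-1,[0.046,0.011,0.08],[0,0,0]],[-1,[0.074,0.018,0.116],[0,0,0]],[-1,[0.105,0.026,0.15],[0,0,0]],[-1,[0.139,0.034,0.181],[0,0,0]],[-1,[0.139,0.034,0.181],[0,0,0]]]' --force 22

```text
time: 9.82
position: [0.5569, -0.104, 0.076]
ee_rot: [0.0, -0.121, 0.993, -0.001]
force: [-1.8, -6.1, -0.3]
opening: 0.0255
finger_force: 22.0
```

Call:
step_arm --increments '[[-1,[0.036,0.009,0.028],[0,0,0]],[-1,[0.075,0.019,0.052],[0,0,0]],[-1,[0.115,0.029,0.073],[0,0,0]],[-1,[0.157,0.039,0.09],[0,0,0]],[-1,[0.201,0.05,0.104],[0,0,0]],[-1,[0.245,0.061,0.113],[0,0,0]],[-1,[0.245,0.061,0.113],[0,0,0]],[-1,[0.245,0.061,0.113],[0,0,0]]]'

```text
time: 10.48
position: [0.5932, -0.0949, 0.0925]
ee_rot: [0.0, -0.121, 0.993, -0.0]
force: [-1.5, -4.0, 3.1]
opening: 0.0254
finger_force: 22.0
```

```bash
python3 - <<'E'
from h import *
s=arm.state(); print({k:np.round(s[k],4) for k in ('time','position','force','opening','finger_force','qd')})
b=snap('side','s5')[0]
cv2.imwrite('pics/v5.png',cv2.resize(b[150:300,240:420],None,fx=4,fy=4,interpolation=cv2.INTER_CUBIC)[:,:,::-1])
E
```

```text
{'time': np.float64(10.4833), 'position': array([ 0.5932, -0.0949,  0.0925]), 'force': array([-1.5492, -4.0397,  3.1158]), 'opening': np.float64(0.0254), 'finger_force': np.float64(21.9985), 'qd': array([ 0.0008, -0.0047,  0.0012,  0.0071,  0.0009, -0.0033,  0.0002])}
```

View pics/v5.png

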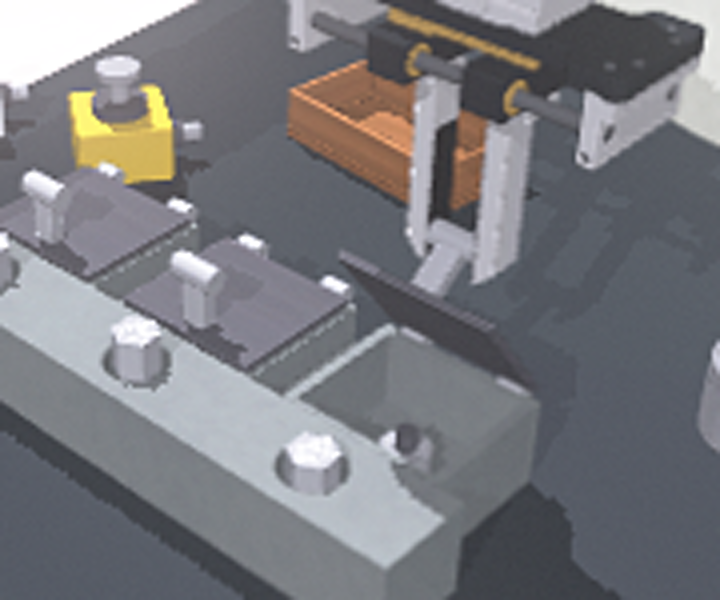

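The cap 3 is up and held by the bar near (450,240), with its underside visible around (400-500, 280-360). Caps 1 and 2 are shut. I'll fit the plate's angle.

```bash
python3 - <<'E'
from h import *
poly=np.array([[365,275],[470,325],[508,365],[400,318]])/4+[240,150]
M=np.zeros((420,560),np.uint8); cv2.fillPoly(M,[poly.astype(int)],1)
P=np.array([w('s5',u,v) for v,u in zip(*np.nonzero(M))])
for _ in range(3):
    c=np.median(P,0); n=np.linalg.svd(P-P.mean(0))[2][2]; e=(P-P.mean(0))@n; P=P[abs(e)<2.5*e.std()+1e-4]
yaw=np.load('fix.npy')[2]; x=np.array([np.cos(yaw),np.sin(yaw),0]); n=n*np.sign(n@x)
print(len(P),e.std(),n,np.degrees(np.arctan2(n@x,n[2])))
s=np.array([.5932-.5359+.0,-.0949+.1093,.0925-.0485]); L=s@x; 
print('from TCP', L, s[2], np.degrees(2*np.arctan2(0,1)), np.degrees(np.arctan2(.035+s[2],.072-L))-25.9)
E
```

```text
202 0.0003543817538927686 [0.77216551 0.1885155  0.60681326] 52.64040521970455
from TCP 0.059081388954421464 0.044 0.0 54.81280967957873
```

Call:
step_arm --increments '[[-1,[0.017,0.004,0.003],[0,0,0]],[-1,[0.017,0.004,0.003],[0,0,0]],[-1,[0.017,0.004,0.003],[0,0,0]],[-1,[0.017,0.004,0.003],[0,0,0]],[-1,[0.017,0.004,0.003],[0,0,0]],[-1,[0.017,0.004,0.003],[0,0,0]]]'

```text
time: 11.03
position: [0.5952, -0.0943, 0.0928]
ee_rot: [0.0, -0.121, 0.993, -0.0]
force: [-1.3, -5.1, 4.1]
opening: 0.0259
finger_force: 22.0
```

```bash
python3 - <<'E'
from h import *
snap('side','s6'); s=arm.state(); print(s['force'],s['opening'],s['finger_force'],s['position'])
poly=np.array([[365,275],[470,325],[508,365],[400,318]])/4+[240,150]
M=np.zeros((420,560),np.uint8); cv2.fillPoly(M,[poly.astype(int)],1)
P=np.array([w('s6',u,v) for v,u in zip(*np.nonzero(M))])
for _ in range(3):
    n=np.linalg.svd(P-P.mean(0))[2][2]; e=(P-P.mean(0))@n; P=P[abs(e)<2.5*e.std()+1e-4]
yaw=np.load('fix.npy')[2]; x=np.array([np.cos(yaw),np.sin(yaw),0]); n=n*np.sign(n@x)
a=np.degrees(np.arctan2(n@x,n[2])); print(len(P),a)
if 53<a<57 and s['finger_force']>15: print(arm.finish_job())
E
```

```text
[-2.18282765 -5.4410655   5.63471116] 0.025915373245277533 21.996220350265503 [ 0.59521769 -0.09429509  0.09281201]
202 54.06269328698595
the job is handed in; nothing more can be done
None
```

I pushed the plunger to its stop, found bolt 3 to be the loose one (it sank 9 mm; bolts 1 and 2 held), and handed in with the gripper holding cap 3 at about 54 degrees and caps 1 and 2 shut.

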